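# Free and lever open the deodorizer dock

### The arm

A 6-joint arm with a two-finger parallel gripper is mounted at the origin on the work surface. World frame = base frame: x ahead of the robot, y to its left, z up, the work surface at z = 0. Lengths are in m, angles in rad, forces in N, time in s.
With the tool pointing down it reaches from about 0.4 to 0.925 m from the base axis. Payload 3.4 kg.
Tool frame: the origin (TCP) lies between the finger pads; the fingertips stand 14 mm ahead of it and the grasp point (between the pads) lies 5 mm behind it; z points along the fingers, y is the line along which they close (so a half turn about z gives the same grasp; the last joint's range is limited). The gripper opens to 85 mm and grips with 20 to 120 N. Pads are 22 mm wide; open, the fingers measure 114 mm over their backs; the gripper's body (76 mm by 85 mm) begins 54 mm behind the grasp point. The pads swing forward as they close: fully open they stand 13 mm farther back than shut.
Start: joints at [-1.232, 0.307, 1.506, -0, 1.328, -0.073], TCP at [0.23, -0.527, 0.245] pointing down, gripper open.
Joint ranges: [-3.12, 3.12], [-1.05, 2.28], [0.14, 2.33], [-1.42, 4.57], [0.1, 2.73], [-2.68, 2.68]. Speed limits (rad/s): [2.57, 2.57, 3.14, 3.14, 3.14, 3.14].

### API

Orientations are given as a unit quaternion [x, y, z, w].
In Python, from cell import get_obs, snapshot, sign_off, search_frame gives the robot as it stands.
- The arm moves only by the shell command python3 -m creep 'ROWS' [FORCE]. ROWS is JSON, a list of rows, each a list of 3 entries, a list of its own where there are three numbers: the shift along the tool's x, y, z in cm, then the turn, a rotation vector about the tool's x, y, z in rad, then the closure in counts, from 0 (fully open) to 255 (shut). In form: [[[dx, dy, dz], [rx, ry, rz], claw], ...]. A call has 1 to 5 rows; each row is the pose to reach, as a shift and turn from the pose commanded when the call began, along the tool's axes at that moment; what a row does not reach only later rows make up. A row lasts 1/10 s, in which the tool goes at most 50 mm and 8.59 degrees, less where a joint would pass 70% of its speed; a pose out of reach is approached as far as the arm can. A call with a gripper value outside its range is refused whole. The fingers move at their own pace and stop on an object; FORCE is the grip in N (left out, the last holds). Time passes only in rows, so rows that repeat a pose let the fingers close. It gives the time, the measured TCP pose, the force, the opening and the grip force at its end, in the units of the state.
- get_obs(): the state, without advancing time (a new reading comes with each control period).
- snapshot(name): name is "side" or "top"; returns a dict with "img" (384x512x3 uint8, red, green, blue), "depth" (384x512 float32, m along the optical axis (not along the pixel's ray), 0 where there is no reading), "fx", "fy", "cx", "cy" (pixels), "dist_coeffs" ([k1, k2, p1, p2, k3] as OpenCV has them; the pictures are not rectified), "origin" and "attitude" of the camera in the world. Camera axes: x right, y up, looking along -z (the intrinsics and any distortion apply to the point x, -y, -z); pixel columns grow to the right and rows downward; lengths in m; the calibration is good to about 2 mm. A picture is of the moment at which its call begins.
- sign_off(): hands the job in; it is judged then, once.
Trained networks look in a picture, given as the dict that the camera call returned (one of the last four; its "shot" number tells which), for a name from the list of things; names that differ only in an ending like _2 or _b are one class to them, and where a whole thing is asked for, a point or a joint stands for the part that bears it (a point fixed in the world has none). Each returns a list of dicts, best first, with "confidence" (0 to 1); they miss things now and then, are a little off and sometimes report something else, mostly with a low value. They report only what shows in the picture. A call takes as long as a camera call. They do not tell look-alikes from the thing itself.
- search_frame(picture, thing): "xyz" ([x, y, z] in m, in world coordinates, good to about 4 mm: the middle of the surface that is visible of it).
The state is a dict: "clock": time; "joints": joint angles; "dq": joint speeds; "joint_torque": joint torques, N m; "tool_pos": TCP position; "tool_rot": TCP orientation; "wrist_force": force on the tool from outside, world axes, zero at the start; "ft_torque": the same for the moment, N m; "width": finger opening in m; "grip_force": force on a finger pad.
Only numpy, scipy, OpenCV 4.12 (cv2) and the standard library are available. Lean on these libraries where they do the work, as an engineer would, in place of code of your own. Each camera call takes 0.05 s, during which the arm holds its last target. There are 200 camera calls.

### The job

Slide the transport lock grip on the grey deodorizer dock all the way to its end stop on the robot's side, so that its tongue stands in the notch and the cover is free. Then lever the cover up with the blade of the flat steel bottle opener, not with the fingers, until it stands open by at least 35 degrees, and lay the opener flat on the bench again. The cover stays where it is left; leave the other things on the bench where they are.

Things in the scene. Friction and masses are not known exactly. Their poses are not given: they have to be found in the camera images.
- dock: Grey plastic deodorizer dock fixed to the bench, x -105 to 85 mm, y -92 to 92. Origin on the bench surface; x points away from the robot, y left, z up (at yaw 0). Front part (x -105 to -55): flat ledge, top at z = 40. Behind it an open cavity under the cover. Left part (y 47 to 92): deck, top at z = 52, that carries the lock. Screwed down.
- cover (a joint): Flat grey cover, dock x -70 to 70, y -90 to 44 mm, 8 thick, underside at z = 52 when shut; hinged at its far edge (x = 70, z = 52). Value: opening in rad, 0 shut to 1.5; near edge (lip) rises. Stiff hinge: it stays at any angle; 2 N at the lip lifts it once the lock is home. The lip is 12 mm above the ledge, which reaches 35 mm nearer the robot: the blade goes in there, level.
- cover_lip (a point): Middle of the lower edge of the cover's near side (the lip); moves with the cover. Closed: dock x = -70, y = -22, z = 52 mm.
- lock (a joint): Transport lock: black upright grip on the deck, sliding along the dock's x axis. Value in m: 0 at the far end, growing towards the robot, 0.070 at the end stop. About 3 N to move. Its steel tongue lies 1.5 mm over the cover's left edge and holds it shut; only at the end stop does it stand in the cover's notch.
- lock_top (a point): Middle of the top face of the lock grip, at z = 107 mm. The grip is 44 mm long (dock x), 16 mm thick (dock y), with free upright sides down to z = 70 mm. At lock value 0 it is at dock x = 41, y = 70 mm; at the end stop at x = -29 mm.
- opener: Flat bottle opener, 190 mm long, lying along its x axis. Origin: on its underside where handle meets blade; x points to the blade, z up. Handle: black, x -100 to 0, 24 mm wide, 14 mm thick. Blade: bare steel, x 0 to 90, 32 mm wide, 4 mm thick, at 5 to 9 mm above the underside. 0.13 kg, balanced about 11 mm behind the origin.
- opener_grip (a point): Point in the middle of the handle's thickness, 25 mm behind the blade's root: good to hold.
- opener_tip (a point): Middle of the blade's end edge, 115 mm ahead of opener_grip.
- shoehorn: White plastic shoehorn, 190 mm long, bystander. Origin: middle of its underside; x to the wide end.
- bowl: White ceramic key bowl, 130 mm across, 50 mm high, bystander. Origin: centre of its underside.
- pod: Grey round deodorizer pod, 90 mm across, 53 mm high, bystander. Origin: centre of its underside.
- pads: Stack of four black rubber heel pads, about 76 by 62 mm, 32 mm high, bystander. Origin: centre of its underside.
- tin: Shoe polish tin, 76 mm across, 26 mm high, bystander. Origin: centre of its underside.
- brush: Shoe brush with a wooden back, 160 by 50 mm, 44 mm high, bystander. Origin: centre of its underside; x along it.
- spray: Upright aluminium spray can, 52 mm across, 170 mm high, bystander. Origin: centre of its underside.
Mind the look-alikes: they are no part of the job. There is more than one size of the opener; the one meant has the size given above.

How it is judged:
On the way, in this order (a step that is already met when the one before it is completed fails the run):
1. the lock grip is at its end stop with the cover still shut (value of joint lock above 0.066 m and value of joint cover below 0.05 rad), for 0.2 s.
2. the opener's blade holds the cover up by 0.3 rad or more (value of joint cover above 0.3 rad and contact force between opener and cover above 0.2 N), for 0.1 s.
At the end, for the whole second after the job is handed in: The lock is within 4 mm of its end stop (joint above 0.066 m), the cover stands open by more than 0.6 rad and at rest, and the opener lies flat on the bench (grip point and blade end lower than 20 mm), at rest (value of joint lock above 0.066 m and value of joint cover above 0.6 rad and height (world z) of each of opener_grip, opener_tip below 0.02 m and linear speed of opener below 0.02 m/s and velocity of joint cover below 0.05 rad/s); the robot touches nothing.
It fails at once if the fingers or arm push on the cover while it is up (only the opener may lift it) (value of joint cover above 0.05 rad and contact force between any of the fingers, the arm and cover above 1 N).
It fails at once if another thing on the bench is shifted by more than 40 mm (distance of any of shoehorn, bowl, pod, pads, tin, brush, spray from where it was at the start of the episode above 0.04 m).
It also fails if it takes over 59 s, if anything falls off the work surface, if the arm or the gripper's body presses on something with over 40 N, if the wrist force passes 120 N, or if a joint passes its speed limit or range.

## Working session

There is one attempt and no reset: what is moved stays moved. The work goes in short steps, Python scripts to look and compute and a shell command to move; the robot and the scene stay as the last step left them, time stands still between calls to the robot, and variables do not carry over. Pictures are saved under pics/ and viewed, at most 10 in all, crops included, and the job is handed in when it is done.

```bash
mkdir -p pics; ls
cat > h.py <<'E'
import numpy as np, cv2, json
from cell import get_obs, snapshot, sign_off, search_frame
from scipy.spatial.transform import Rotation as R
def camR(s):
    a=np.array(s["attitude"],float)
    return a if a.shape==(3,3) else R.from_quat(a).as_matrix()
def K(s): return np.array([[s["fx"],0,s["cx"]],[0,s["fy"],s["cy"]],[0,0,1.]])
def rays(s,uv):
    p=cv2.undistortPoints(np.array(uv,float).reshape(-1,1,2),K(s),np.array(s["dist_coeffs"],float)).reshape(-1,2)
    return np.c_[p[:,0],-p[:,1],-np.ones(len(p))]
def pix2w(s,uv,z=None):
    r=rays(s,uv); o=np.array(s["origin"]); 
    if z is None:
        d=np.array([s["depth"][int(v),int(u)] for u,v in np.reshape(uv,(-1,2))])
        return o+(r*d[:,None])@camR(s).T
    w=r@camR(s).T
    return o+w*((z-o[2])/w[:,2])[:,None]
def cloud(s):
    h,w=s["depth"].shape; vv,uu=np.mgrid[:h,:w]
    r=rays(s,np.c_[uu.ravel(),vv.ravel()]); P=np.array(s["origin"])+(r*s["depth"].reshape(-1,1))@camR(s).T
    P[s["depth"].ravel()==0]=np.nan
    return P.reshape(h,w,3)
def w2tool(d):  # world delta (m) -> tool cm
    return R.from_quat(get_obs()["tool_rot"]).inv().apply(d)*100
E
python3 - <<'E'
from h import *
for n in("top","side"):
    s=snapshot(n); cv2.imwrite(f"pics/{n}0.png",s["img"][:,:,::-1]); print(n,s["origin"],s["attitude"],s["fx"])
    np.save(f"{n}0.npy",cloud(s))
    for t in "dock cover cover_lip lock lock_top opener opener_grip opener_tip shoehorn bowl pod pads tin brush spray".split():
        print(t,[(np.round(d["xyz"],3).tolist(),round(d["confidence"],2)) for d in search_frame(s,t)])
o=get_obs(); print({k:np.round(v,3).tolist() for k,v in o.items()})
E
```

```text
pics
top [ 0.36749961 -0.0055657   1.71232531] [ 0.02581503 -0.02856717 -0.70086605  0.71225296] 439.584766460178
dock [([0.624, -0.027, 0.058], 0.8)]
cover [([0.628, -0.055, 0.062], 0.76)]
cover_lip [([0.633, -0.052, 0.057], 0.64)]
lock [([0.666, 0.033, 0.066], 0.59), ([0.532, -0.284, 0.009], 0.37)]
lock_top [([0.668, 0.033, 0.068], 0.55)]
opener [([0.269, -0.284, 0.012], 0.92), ([0.535, -0.286, 0.01], 0.69)]
opener_grip [([0.269, -0.281, 0.014], 0.88), ([0.531, -0.282, 0.01], 0.53)]
opener_tip [([0.27, -0.282, 0.01], 0.68), ([0.535, -0.286, 0.005], 0.63), ([0.386, 0.142, 0.026], 0.15)]
shoehorn [([0.487, 0.29, 0.012], 0.94)]
bowl [([0.591, 0.44, 0.027], 0.8)]
pod [([0.71, -0.306, 0.051], 0.68)]
pads [([0.709, -0.308, 0.046], 0.55), ([0.751, 0.327, 0.03], 0.52)]
tin [([0.386, 0.139, 0.028], 0.61)]
brush [([0.507, -0.469, 0.044], 0.85), ([0.668, 0.035, 0.067], 0.59)]
spray [([0.623, -0.428, 0.164], 0.72), ([0.535, -0.284, 0.011], 0.6), ([0.508, -0.466, 0.044], 0.48)]
side [0.34716087 0.98046404 0.76508404] [-0.03926571  0.47196239  0.87750292 -0.07548731] 356.3909502073925
dock [([0.
[... 550 characters left out ...]
518, -0.278, 0.01], 0.64), ([0.631, -0.426, 0.098], 0.51)]
pod [([0.706, -0.287, 0.043], 0.82), ([0.748, 0.345, 0.031], 0.18)]
pads [([0.745, 0.34, 0.032], 0.76)]
tin [([0.383, 0.154, 0.025], 0.61), ([0.709, -0.29, 0.041], 0.18)]
brush [([0.505, -0.453, 0.038], 0.72)]
spray [([0.627, -0.429, 0.1], 0.81), ([0.666, 0.048, 0.082], 0.28)]
{'clock': 1.6, 'joints': [-1.232, 0.307, 1.506, -0.0, 1.328, -0.074], 'dq': [0.0, 0.0, 0.0, 0.001, -0.001, 0.0], 'joint_torque': [-0.001, -45.748, -25.233, -0.0, 0.001, 0.0], 'tool_pos': [0.23, -0.527, 0.245], 'tool_rot': [0.979, 0.204, -0.0, -0.0], 'wrist_force': [-0.479, -0.367, 0.936], 'ft_torque': [-0.036, -0.011, -0.061], 'grip_force': 0.0, 'width': 0.086}
```

View pics/top0.png

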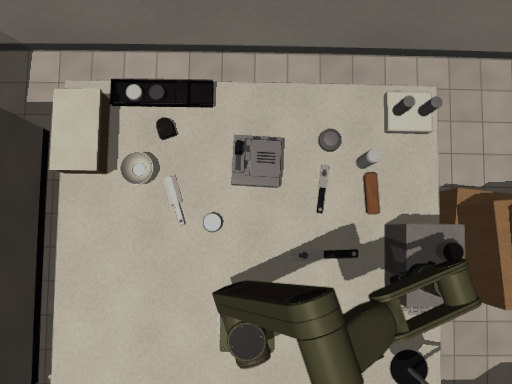

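View pics/side0.png

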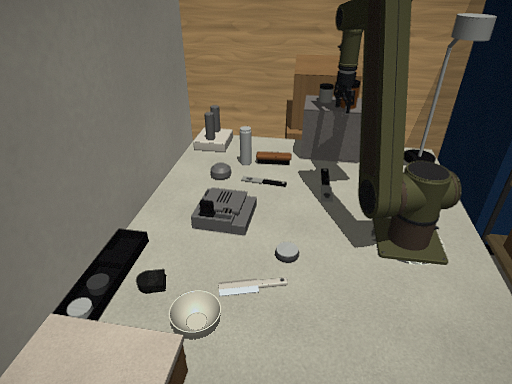

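Run:
```python
from h import *
P=np.load("top0.npy"); im=cv2.imread("pics/top0.png")
Q=P[120:200,225:292].reshape(-1,3); m=(Q[:,2]>.03)&(Q[:,2]<.075)
r=cv2.minAreaRect((Q[m,:2]*1000).astype(np.float32)); print("dock rect",r)
H=Q[(Q[:,2]>.08)&(Q[:,2]<.13)]; print("grip pts",len(H),H.mean(0),H[:,:3].min(0),H.max(0))
for zlo,zhi in((.035,.046),(.047,.056),(.056,.068)):
    q=Q[(Q[:,2]>zlo)&(Q[:,2]<zhi)]; print(zlo,len(q),q.min(0).round(3),q.max(0).round(3),np.median(q[:,2]).round(4))
q=Q[m]; 
P2=np.load("side0.npy"); Q=P2[180:240,185:262].reshape(-1,3); m=(Q[:,2]>.035)&(Q[:,2]<.075)
print("side",cv2.minAreaRect((Q[m,:2]*1000).astype(np.float32)))
H=Q[(Q[:,2]>.08)&(Q[:,2]<.13)]; print("grip side",len(H),H.mean(0),H.min(0),H.max(0))
big=cv2.resize(im[120:225,222:352],None,fx=6,fy=5.7,interpolation=cv2.INTER_CUBIC); cv2.imwrite("pics/crop1.png",big)
```

```text
dock rect ((621.7882080078125, -28.25153350830078), (184.46067810058594, 190.6140594482422), 87.5697250366211)
grip pts 59 [0.66568537 0.03993655 0.10463257] [0.64552188 0.03054151 0.08686809] [0.68908041 0.04887435 0.1120627 ]
0.035 434 [ 0.525 -0.122  0.035] [0.717 0.067 0.046] 0.0402
0.047 528 [ 0.53  -0.122  0.047] [0.72  0.064 0.056] 0.0527
0.056 1155 [ 0.561 -0.121  0.056] [0.718 0.064 0.068] 0.0605
side ((624.7301025390625, -25.116790771484375), (188.40347290039062, 190.499755859375), 87.73802185058594)
grip side 123 [0.66805747 0.04712762 0.09660073] [0.64700192 0.03599561 0.08025851] [0.69006511 0.05345071 0.10977475]
```

View pics/crop1.png

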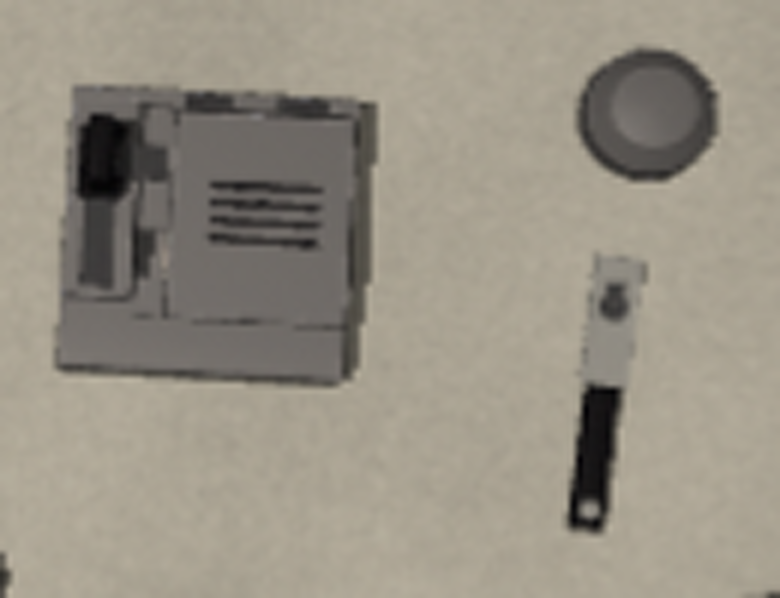

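```bash
python3 -m creep '[[[62.9,-34.7,4.5],[0,0,0.453],110],[[62.9,-34.7,4.5],[0,0,0.453],110],[[62.9,-34.7,4.5],[0,0,0.453],110],[[62.9,-34.7,4.5],[0,0,0.453],110],[[62.9,-34.7,4.5],[0,0,0.453],110]]' 60
cat > go.py <<'E'
# usage: go.py x y z yaw_deg : rows shift/turn from measured pose to a tool-down pose
import sys; from h import *
x,y,z,yaw=map(float,sys.argv[1:5]); o=get_obs(); q=R.from_quat(o["tool_rot"])
t=R.from_euler("z",yaw,degrees=True)*R.from_euler("x",180,degrees=True)
print(o["clock"],"pos",np.round(o["tool_pos"],4),"F",np.round(o["wrist_force"],1),"w",o["width"])
print("shift cm",q.inv().apply(np.array([x,y,z])-o["tool_pos"]).__mul__(100).round(2),"turn",(q.inv()*t).as_rotvec().round(3))
E
python3 go.py .668 .042 .2 -2.43
```

```text
clock: 2.1
tool_pos: [0.3785, -0.3341, 0.2304]
tool_rot: [1.0, -0.021, 0.0, 0.0]
wrist_force: [0.2, 0.2, -0.5]
width: 0.0481
grip_force: 0.0
2.1 pos [ 0.3785 -0.3341  0.2304] F [ 0.2  0.2 -0.5] w 0.04807836372806798
shift cm [ 27.31 -38.81   3.03] turn [ 0.001 -0.001 -0.   ]
```

```bash
python3 -m creep '[[[27.3,-38.8,3],[0,0,0],110],[[27.3,-38.8,3],[0,0,0],110],[[27.3,-38.8,3],[0,0,0],110],[[27.3,-38.8,3],[0,0,0],110],[[27.3,-38.8,3],[0,0,0],110]]' >/dev/null
python3 go.py .668 .042 .2 -2.43
```

```text
2.6 pos [ 0.5306 -0.1356  0.2145] F [ 0.8 -0.4  0.1] w 0.04853969222505225
shift cm [ 13.   -18.31   1.45] turn [ 0.    -0.001  0.001]
```

```bash
python3 -m creep '[[[13,-18.3,1.4],[0,0,0],110],[[13,-18.3,1.4],[0,0,0],110],[[13,-18.3,1.4],[0,0,0],110],[[13,-18.3,1.4],[0,0,0],110],[[13,-18.3,1.4],[0,0,0],110]]' >/dev/null
python3 go.py .668 .042 .092 -2.43
python3 - <<'E'
from h import *
s=snapshot("side"); P=cloud(s); Q=P[180:240,185:262].reshape(-1,3)
H=Q[(Q[:,2]>.08)&(Q[:,2]<.112)&(Q[:,0]>.6)]; print(len(H),H.mean(0),H.min(0),H.max(0))
i=s["img"][100:270,150:340,::-1]; cv2.imwrite("pics/c2.png",cv2.resize(i,None,fx=4,fy=3.5,interpolation=cv2.INTER_CUBIC))
E
```

```text
3.1 pos [0.6692 0.044  0.1999] F [-0.3 -0.2 -0.4] w 0.04833177396199578
shift cm [-0.13  0.22 10.79] turn [-0.001 -0.001  0.004]
122 [0.66775715 0.04704558 0.09668127] [0.64752354 0.03491241 0.08016925] [0.68999591 0.05314543 0.11047358]
```

View pics/c2.png

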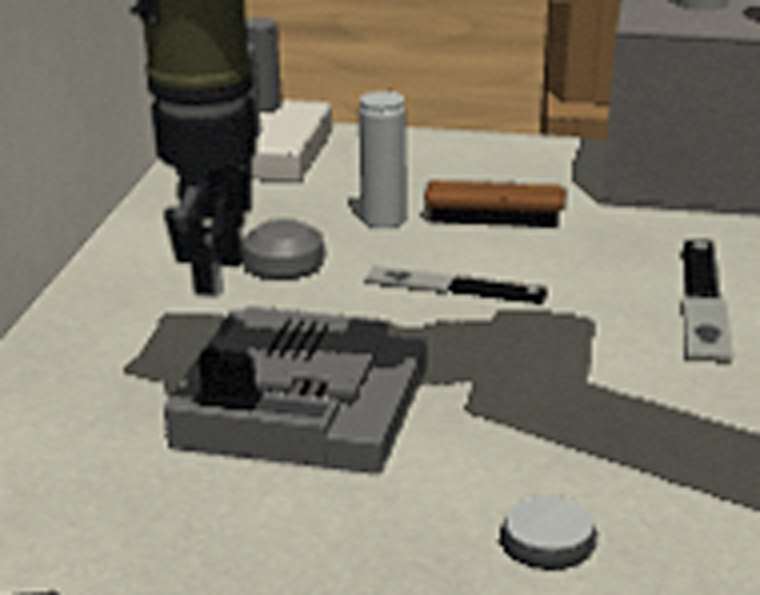

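```bash
python3 -m creep '[[[-0.1,0.1,5],[0,0,0],110],[[-0.1,0.1,10],[0,0,0],110],[[-0.1,0.1,10.8],[0,0,0],110],[[-0.1,0.1,10.8],[0,0,0],200],[[-0.1,0.1,10.8],[0,0,0],255]]' 40
python3 -m creep '[[[0,0,0],[0,0,0],255],[[0,0,0],[0,0,0],255],[[0,0,0],[0,0,0],255]]'
```

```text
clock: 3.65
tool_pos: [0.6674, 0.0391, 0.0944]
tool_rot: [1.0, -0.021, 0.001, -0.0]
wrist_force: [-0.4, 12.5, -5.9]
width: 0.0203
grip_force: 7.2
clock: 3.95
tool_pos: [0.6674, 0.0414, 0.0946]
tool_rot: [1.0, -0.021, 0.002, -0.002]
wrist_force: [1.4, 6.4, -6.8]
width: 0.0156
grip_force: 42.9
```

```bash
python3 -m creep '[[[-1,0,0],[0,0,0],255],[[-2.2,0,0],[0,0,0],255],[[-3.4,0,0],[0,0,0],255],[[-4.6,0,0],[0,0,0],255],[[-5.6,0,0],[0,0,0],255]]'
```

```text
clock: 4.45
tool_pos: [0.6119, 0.0437, 0.0947]
tool_rot: [1.0, -0.021, 0.003, -0.002]
wrist_force: [3.6, 8.2, -9.5]
width: 0.015
grip_force: 42.6
```

```bash
python3 -m creep '[[[-0.4,0,0],[0,0,0],255],[[-0.7,0,0],[0,0,0],255],[[-1.0,0,0],[0,0,0],255]]'; python3 -m creep '[[[-0.4,0,0],[0,0,0],255],[[-0.8,0,0],[0,0,0],255],[[-0.8,0,0],[0,0,0],255]]'
```

```text
clock: 4.75
tool_pos: [0.6057, 0.044, 0.0947]
tool_rot: [1.0, -0.021, 0.006, -0.002]
wrist_force: [14.1, 7.6, -20.5]
width: 0.0153
grip_force: 41.1
clock: 5.05
tool_pos: [0.6051, 0.0441, 0.0948]
tool_rot: [1.0, -0.021, 0.013, -0.002]
wrist_force: [24.9, 7.7, -29.8]
width: 0.0151
grip_force: 40.3
```

```bash
python3 -m creep '[[[0.7,0,0],[0,0,0],255],[[1.0,0,0],[0,0,0],110],[[1.0,0,0],[0,0,0],110],[[1.0,0,-5],[0,0,0],110],[[1.0,0,-10],[0,0,0],110]]'
python3 - <<'E'
from h import *
s=snapshot("side"); P=cloud(s); Q=P[180:240,185:262].reshape(-1,3)
H=Q[(Q[:,2]>.08)&(Q[:,2]<.112)&(Q[:,0]<.65)]; print(len(H),H.mean(0),H.min(0),H.max(0))
s=snapshot("top"); P=cloud(s)
im=s["img"].astype(int); 
reg=np.zeros(P.shape[:2],bool); reg[155:225,300:345]=1
x,y,z=P[...,0],P[...,1],P[...,2]
M=reg&(z<.03)
br=im.sum(2); floor=np.median(br[M]); print("floor",floor)
dark=M&(br<150); print("handle",dark.sum(),cv2.minAreaRect((P[dark][:,:2]*1000).astype(np.float32)))
# whole object: height above floor
zb=np.median(z[M]); ob=M&(z>zb+.004); print(zb,ob.sum(),cv2.minAreaRect((P[ob][:,:2]*1000).astype(np.float32)))
i=s["img"][150:230,290:360,::-1]; cv2.imwrite("pics/c3.png",cv2.resize(i,None,fx=8,fy=7,interpolation=cv2.INTER_CUBIC))
E
python3 go.py .5 -.285 .2 -2.43
```

```text
clock: 5.55
tool_pos: [0.6005, 0.0413, 0.1936]
tool_rot: [1.0, -0.021, -0.001, 0.0]
wrist_force: [1.1, 0.1, -0.3]
width: 0.0485
grip_force: 0.0
124 [0.60742796 0.04962201 0.09697149] [0.586337   0.03503902 0.08003203] [0.63052757 0.05686849 0.10955384]
floor 504.0
handle 119 ((477.77947998046875, -279.86474609375), (21.40238380432129, 94.87591552734375), 83.08587646484375)
0.0004699780744304993 672 ((519.1146240234375, -286.7451171875), (272.3034362792969, 173.24822998046875), 0.1713765561580658)
5.65 pos [0.6071 0.0413 0.202 ] F [1.1 1.  1. ] w 0.047917450067638735
shift cm [-9.340e+00  3.305e+01  3.000e-02] turn [-0.    -0.017  0.001]
```

View pics/c3.png

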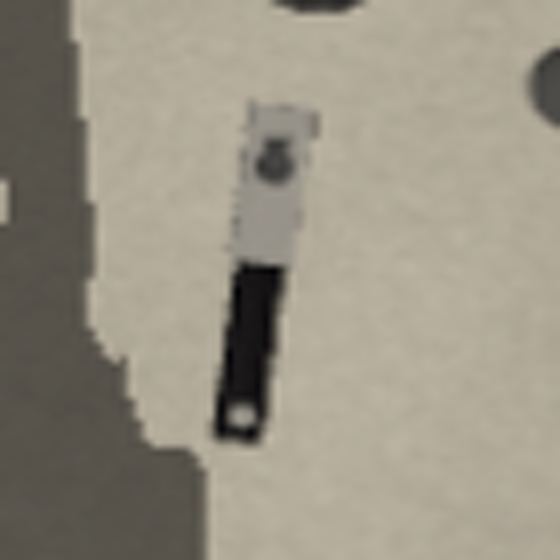

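```bash
python3 - <<'E'
from h import *
s=snapshot("top")
a=pix2w(s,[(322.75,187.6)],.012)[0];b=pix2w(s,[(325.4,164.7)],.009)[0];c=pix2w(s,[(320,212.9)],.012)[0]
print(a,b,c,np.linalg.norm(b-c),np.degrees(np.arctan2((b-c)[1],(b-c)[0])))
E
python3 go.py .502 -.283 .12 -6.9
```

```text
[ 0.52529759 -0.28856451  0.012     ] [ 0.61574964 -0.29920262  0.009     ] [ 0.42673693 -0.27824356  0.012     ] 0.19019486577731168 -6.327509133694153
5.7 pos [0.6051 0.0413 0.1988] F [-0.1  0.6 -0.2] w 0.04848347075637605
shift cm [-9.05 32.83  7.77] turn [-0.001 -0.012  0.079]
```

```bash
python3 -m creep '[[[-9,33,0],[0,0,0.073],110],[[-9,33,0],[0,0,0.073],110],[[-9,33,0],[0,0,0.073],110],[[-9,33,0],[0,0,0.073],110],[[-9,33,0],[0,0,0.073],110]]' >/dev/null
python3 go.py .501 -.2845 .08 -6.6
```

```text
6.2 pos [ 0.5244 -0.1981  0.1925] F [ 0.1 -1.1 -1.1] w 0.048472197405663296
shift cm [-1.34  8.85 11.25] turn [0.    0.    0.001]
```

```bash
python3 -m creep '[[[-1.3,8.8,2],[0,0,0],110],[[-1.3,8.8,4],[0,0,0],110],[[-1.3,8.8,9],[0,0,0],110],[[-1.3,8.8,11.2],[0,0,0],110],[[-1.3,8.8,11.2],[0,0,0],110]]' >/dev/null
python3 go.py .501 -.2845 .017 -6.6;python3 - <<'E'
from h import *
s=snapshot("side")
i=s["img"][90:220,200:330,::-1]; cv2.imwrite("pics/c4.png",cv2.resize(i,None,fx=5,fy=4.5,interpolation=cv2.INTER_CUBIC))
E
```

```text
6.7 pos [ 0.4993 -0.2811  0.0768] F [-0.2 -0.2 -0.1] w 0.048933018311260346
shift cm [0.25 0.34 5.98] turn [-0.004  0.008 -0.001]
```

View pics/c4.png

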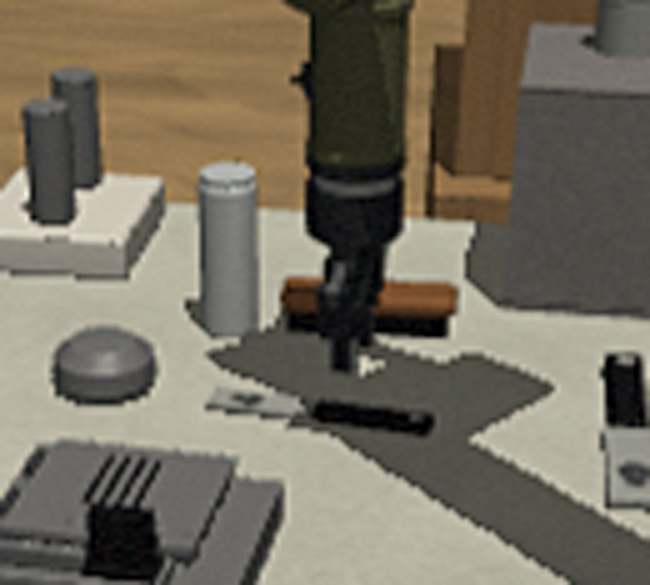

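```bash
python3 -m creep '[[[0.1,0.1,3],[0,0,0],110],[[0.1,0.1,5.0],[0,0,0],110],[[0.1,0.1,5.9],[0,0,0],110],[[0.1,0.1,5.9],[0,0,0],110],[[0.1,0.1,5.9],[0,0,0],150]]' 100
python3 go.py .501 -.2845 .017 -6.6
```

```text
clock: 7.25
tool_pos: [0.5052, -0.284, 0.0229]
tool_rot: [0.998, -0.057, 0.001, 0.001]
wrist_force: [-0.7, -0.7, 0.4]
width: 0.036
grip_force: 0.0
7.25 pos [ 0.5052 -0.284   0.0229] F [-0.7 -0.7  0.4] w 0.035960160045969934
shift cm [-0.42  0.1   0.59] turn [ 0.001 -0.002  0.002]
```

```bash
python3 -m creep '[[[-0.1,0,0.3],[0,0,0],150],[[-0.1,0,0.3],[0,0,0],150]]'
python3 go.py .501 -.2845 .016 -6.6
```

```text
clock: 7.45
tool_pos: [0.5035, -0.2836, 0.0192]
tool_rot: [0.998, -0.057, 0.001, 0.0]
wrist_force: [-0.0, -0.7, -0.7]
width: 0.0353
grip_force: 0.0
7.45 pos [ 0.5035 -0.2836  0.0192] F [-0.  -0.7 -0.7] w 0.035346956247111434
shift cm [-0.24  0.11  0.32] turn [ 0.001 -0.001  0.001]
```

```bash
python3 -m creep '[[[0,0,0.3],[0,0,0],150],[[0,0,0.3],[0,0,0],190],[[0,0,0.3],[0,0,0],255],[[0,0,0.3],[0,0,0],255],[[0,0,0.3],[0,0,0],255]]' 110
python3 go.py .501 -.2845 .016 -6.6
```

```text
clock: 7.95
tool_pos: [0.5032, -0.2835, 0.0159]
tool_rot: [0.998, -0.057, 0.0, 0.0]
wrist_force: [-1.6, 0.2, 5.1]
width: 0.0209
grip_force: 108.5
7.95 pos [ 0.5032 -0.2835  0.0159] F [-1.6  0.2  5.1] w 0.02090306450772245
shift cm [-0.2   0.13 -0.01] turn [ 0.    -0.     0.001]
```

```bash
python3 -m creep '[[[0,0,-5],[0,0,0],255],[[0,0,-10],[0,0,0],255],[[0,0,-12],[0,0,0],255]]' >/dev/null
python3 go.py .4373 -.0407 .135 -2.43
```

```text
8.25 pos [ 0.5053 -0.2849  0.1394] F [ 0.6 -1.1 -1.8] w 0.020931915995108352
shift cm [ -9.54 -23.48   0.32] turn [ 0.003 -0.006 -0.072]
```

```bash
python3 -m creep '[[[-9.5,-23.5,0.3],[0,0,-0.072],255],[[-9.5,-23.5,0.3],[0,0,-0.072],255],[[-9.5,-23.5,0.3],[0,0,-0.072],255],[[-9.5,-23.5,0.3],[0,0,-0.072],255],[[-9.5,-23.5,0.3],[0,0,-0.072],255]]' >/dev/null
python3 go.py .4373 -.0407 .10 -2.43
```

```text
8.75 pos [ 0.4355 -0.0409  0.1322] F [ 1.   0.7 -1.1] w 0.020923437036056643
shift cm [ 0.18 -0.03  3.22] turn [-0.     0.    -0.001]
```

```bash
python3 -m creep '[[[0.1,0,3],[0,0,0],255],[[0.1,0,4.7],[0,0,0],255],[[0.1,0,4.7],[0,0,0],255],[[0.1,0,4.7],[0,0,0],255]]'
python3 - <<'E'
from h import *
s=snapshot("side"); P=cloud(s); np.save("side1.npy",P)
for t in("opener_tip","opener_grip","cover_lip"): print(t,[(np.round(d["xyz"],3).tolist(),round(d["confidence"],2)) for d in search_frame(s,t)])
i=s["img"][160:250,190:310,::-1]; cv2.imwrite("pics/c5.png",cv2.resize(i,None,fx=6.5,fy=6.5,interpolation=cv2.INTER_CUBIC))
s=snapshot("top"); P=cloud(s)
Q=P[130:220,225:300].reshape(-1,3)
f=(Q[:,2]>.045)&(Q[:,2]<.1)&(Q[:,0]<.56)&(Q[:,0]>.45)&(abs(Q[:,1]+.04)<.03)
for x0 in np.arange(.45,.57,.01):
    m=f&(abs(Q[:,0]-x0)<.005); 
    if m.sum(): print(x0.round(3),m.sum(),Q[m][:,1:].mean(0).round(4))
E
```

```text
clock: 9.15
tool_pos: [0.4373, -0.0426, 0.0853]
tool_rot: [1.0, -0.021, -0.001, -0.0]
wrist_force: [0.5, 0.5, -0.9]
width: 0.0209
grip_force: 108.5
opener_tip [([0.268, -0.272, 0.011], 0.75), ([0.47, -0.039, 0.082], 0.68)]
opener_grip [([0.27, -0.268, 0.014], 0.89), ([0.471, -0.036, 0.08], 0.65), ([0.636, -0.052, 0.062], 0.6)]
cover_lip [([0.64, -0.048, 0.06], 0.67)]
0.51 13 [-0.0506  0.0798]
0.52 18 [-0.0474  0.0791]
0.53 23 [-0.0479  0.0759]
0.54 29 [-0.0468  0.0752]
0.55 18 [-0.0428  0.0746]
0.56 1 [-0.0658  0.0485]
```

View pics/c5.png

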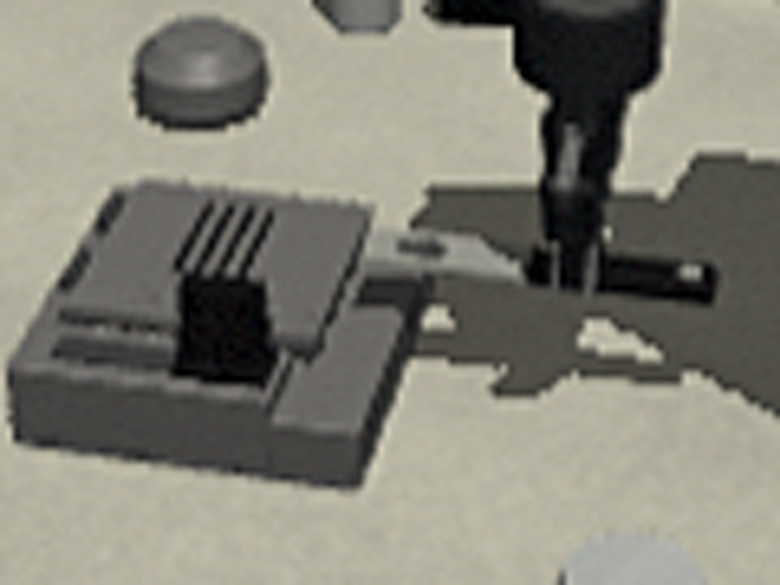

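Run:
```python
from h import *
def fit(P,lab):
    Q=P.reshape(-1,3); 
    m=(Q[:,2]>.064)&(Q[:,2]<.095)&(Q[:,0]<.555)&(Q[:,0]>.47)&(abs(Q[:,1]+.045)<.03); q=Q[m]
    c=np.polyfit(q[:,0]-.55,q[:,2],1); d=np.polyfit(q[:,0]-.5,q[:,1],1); print(lab,m.sum(),"slope z",c.round(4),"y",d.round(4),"xmax",q[:,0].max())
    L=(Q[:,2]>.03)&(Q[:,2]<.048)&(Q[:,0]>.535)&(Q[:,0]<.558)&(Q[:,1]>-.11)&(Q[:,1]<.05); C=(Q[:,2]>.05)&(Q[:,2]<.07)&(Q[:,0]>.58)&(Q[:,0]<.68)&(Q[:,1]>-.1)&(Q[:,1]<0)
    print("  ledge z",np.median(Q[L][:,2]),L.sum(),"cover top",np.median(Q[C][:,2]))
fit(np.load("side1.npy"),"side")
fit(np.mean([cloud(snapshot("side")) for _ in range(4)],0),"side4")
fit(np.mean([cloud(snapshot("top")) for _ in range(4)],0),"top4")
```

```text
side 142 slope z [0.0046 0.0785] y [-0.0318 -0.0433] xmax 0.5529050746766084
  ledge z 0.04047128767797503 143 cover top 0.06059569415355137
side4 139 slope z [-0.0012  0.0791] y [-0.0419 -0.0438] xmax 0.5533295099649329
  ledge z 0.04026177431445141 143 cover top 0.060428427512210184
top4 86 slope z [-0.0118  0.0785] y [ 0.0212 -0.0496] xmax 0.5512919298440987
  ledge z 0.03990058269721927 206 cover top 0.05985988329393366
```

```bash
python3 -m creep '[[[0,0,1.5],[0,0,0],255],[[0,0,3],[0,0,0],255],[[0,0,3],[0,0,0],255],[[0,0,3],[0,0,0],255]]'; python3 go.py .4873 -.0447 .0548 -2.43
```

```text
clock: 10.2
tool_pos: [0.4373, -0.0425, 0.0554]
tool_rot: [1.0, -0.021, -0.001, -0.0]
wrist_force: [-0.4, 0.3, -0.7]
width: 0.021
grip_force: 108.6
10.2 pos [ 0.4373 -0.0425  0.0554] F [-0.4  0.3 -0.7] w 0.020984804107664942
shift cm [5.01 0.01 0.05] turn [-0.     0.001  0.   ]
```

Level and in the gap height; insert 50 mm.

```bash
python3 -m creep '[[[1,0,0.05],[0,0,0],255],[[2,0,0.05],[0,0,0],255],[[3,0,0.05],[0,0,0],255]]'; python3 -m creep '[[[1,0,0],[0,0,0],255],[[2,0,0],[0,0,0],255],[[2,0,0],[0,0,0],255]]'
```

```text
clock: 10.5
tool_pos: [0.4696, -0.0441, 0.0556]
tool_rot: [1.0, -0.021, 0.001, 0.0]
wrist_force: [-0.2, 0.8, -0.9]
width: 0.0205
grip_force: 108.6
clock: 10.8
tool_pos: [0.4902, -0.045, 0.0552]
tool_rot: [1.0, -0.021, 0.001, 0.0]
wrist_force: [0.4, -0.5, -0.5]
width: 0.0208
grip_force: 108.6
```

```bash
python3 -m creep '[[[0,0,-0.7],[0,0,0],255],[[0,0,-1.4],[0,0,0],255],[[0,0,-2.2],[0,0,0],255],[[0,0,-3],[0,0,0],255]]'
python3 - <<'E'
from h import *
s=snapshot("side"); i=s["img"][150:240,190:310,::-1]; cv2.imwrite("pics/c6.png",cv2.resize(i,None,fx=6,fy=6,interpolation=cv2.INTER_CUBIC))
E
```

```text
clock: 11.2
tool_pos: [0.4868, -0.0446, 0.0856]
tool_rot: [1.0, -0.021, -0.0, -0.0]
wrist_force: [1.8, 0.1, -4.0]
width: 0.021
grip_force: 108.2
```

View pics/c6.png

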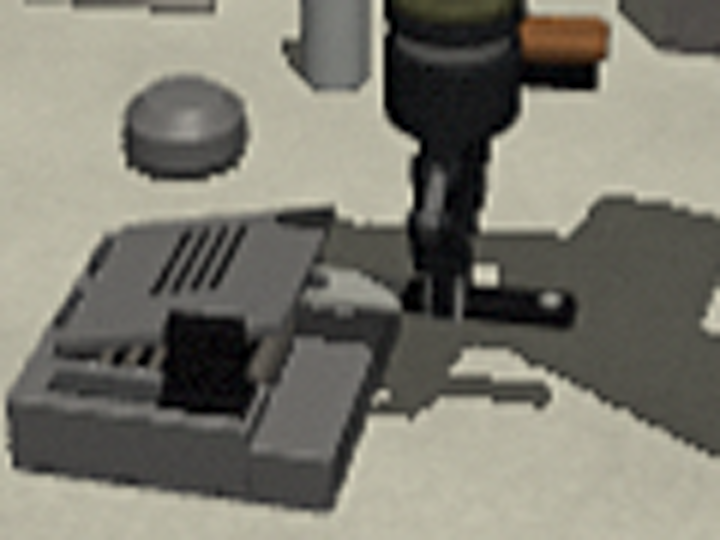

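```bash
python3 -m creep '[[[0,0,-1],[0,0,0],255],[[0,0,-2],[0,0,0],255],[[0,0,-3],[0,0,0],255],[[0,0,-4],[0,0,0],255],[[0,0,-5],[0,0,0],255]]';  python3 -m creep '[[[0,0,-1],[0,0,0],255],[[0,0,-2],[0,0,0],255],[[0,0,-2],[0,0,0],255],[[0,0,-2],[0,0,0],255]]'
python3 - <<'E'
from h import *
s=snapshot("side"); P=cloud(s).reshape(-1,3); y=-.05
i=s["img"][130:240,190:310,::-1]; cv2.imwrite("pics/c7.png",cv2.resize(i,None,fx=5,fy=5,interpolation=cv2.INTER_CUBIC))
Q=cloud(snapshot("top")).reshape(-1,3)
for q in(P,Q):
  m=(q[:,1]>-.11)&(q[:,1]<0.01)&(q[:,0]>.58)&(q[:,0]<.70)&(q[:,2]>.07)&(q[:,2]<.2); z=q[m]
  print(m.sum(),np.polyfit(z[:,0],z[:,2],1),"ang",np.arctan(-np.polyfit(z[:,0],z[:,2],1)[0]),z.min(0),z.max(0))
E
```

```text
clock: 11.75
tool_pos: [0.4872, -0.0447, 0.1359]
tool_rot: [1.0, -0.021, -0.0, 0.0]
wrist_force: [0.1, 0.2, -3.8]
width: 0.0208
grip_force: 108.2
clock: 12.15
tool_pos: [0.4883, -0.0448, 0.1556]
tool_rot: [1.0, -0.021, 0.001, 0.0]
wrist_force: [0.6, -0.0, -0.4]
width: 0.0209
grip_force: 108.6
307 [-0.79721071  0.63288855] ang 0.6730378400161358 [ 0.5808805  -0.10991438  0.07058313] [0.69896745 0.00983158 0.15749927]
729 [-0.85194089  0.66628786] ang 0.7056197697563991 [ 0.58019219 -0.10985182  0.07024393] [0.69696312 0.00867247 0.16154904]
```

View pics/c7.png

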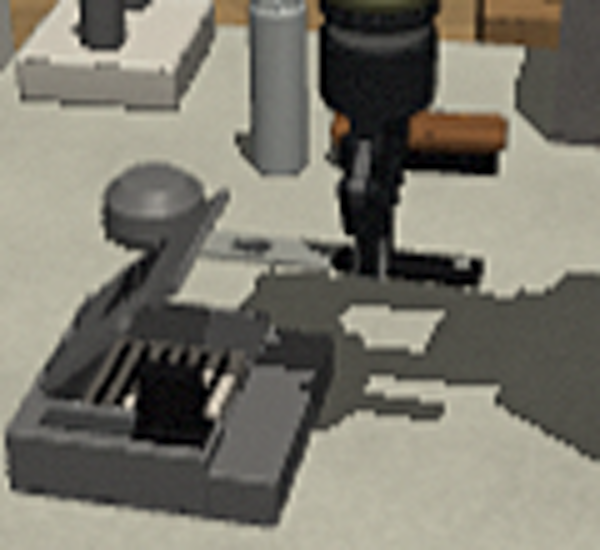

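```bash
python3 -m creep '[[[0,0,-0.8],[0,0,0],255],[[0,0,-1.6],[0,0,0],255],[[0,0,-2],[0,0,0],255],[[0,0,-2],[0,0,0],255]]'
python3 -m creep '[[[-0.5,0,0.5],[0,0,0],255],[[-3,0,0.5],[0,0,0],255],[[-6,0,0.5],[0,0,0],255],[[-8,0,0.5],[0,0,0],255],[[-8,0,0.5],[0,0,0],255]]'
python3 - <<'E'
from h import *
Q=np.mean([cloud(snapshot("top")) for _ in range(2)],0).reshape(-1,3)
P=cloud(snapshot("side")).reshape(-1,3)
for q in(P,Q):
  m=(q[:,1]>-.11)&(q[:,1]<0.01)&(q[:,0]>.59)&(q[:,0]<.68)&(q[:,2]>.07)&(q[:,2]<.2); z=q[m]
  print(m.sum(),"ang",np.arctan(-np.polyfit(z[:,0],z[:,2],1)[0]),z.min(0),z.max(0))
E
python3 go.py .502 -.284 .15 -6.6
```

```text
clock: 12.65
tool_pos: [0.4883, -0.0448, 0.176]
tool_rot: [1.0, -0.021, 0.001, 0.0]
wrist_force: [0.0, -0.5, -0.7]
width: 0.0209
grip_force: 108.6
clock: 13.15
tool_pos: [0.4027, -0.0405, 0.1688]
tool_rot: [1.0, -0.021, -0.003, -0.0]
wrist_force: [0.1, -0.1, 0.3]
width: 0.0207
grip_force: 108.6
222 ang 0.740591127529937 [ 0.60345019 -0.10951015  0.0855297 ] [0.67973135 0.00892231 0.15729459]
567 ang 0.7455170439672268 [ 0.6003604  -0.10965144  0.07230201] [0.67993551 0.00829241 0.15952267]
13.3 pos [ 0.4084 -0.0415  0.17  ] F [ 0.1  0.4 -0.9] w 0.020875505553666563
shift cm [10.37 23.83  2.02] turn [ 0.    -0.002  0.073]
```

```bash
python3 -m creep '[[[0,10,0],[0,0,0],255],[[0,10,0],[0,0,0],255],[[3,20,0],[0,0,0.073],255],[[10.4,23.8,2],[0,0,0.073],255],[[10.4,23.8,2],[0,0,0.073],255]]' >/dev/null; python3 -m creep '[[[0,0,0],[0,0,0],255]]' >/dev/null
python3 go.py .502 -.284 .0165 -6.6
```

```text
13.9 pos [ 0.4889 -0.2694  0.1533] F [ 0.3  0.  -0.4] w 0.02091390559020839
shift cm [ 1.38  1.24 13.7 ] turn [ 0.004 -0.007 -0.003]
```

```bash
python3 -m creep '[[[0.8,1,5],[0,0,0],255],[[0.8,1,9],[0,0,0],255],[[0.8,1,12],[0,0,0],255],[[0.8,1,12.8],[0,0,0],255],[[0.8,1,12.8],[0,0,0],255]]'; python3 -m creep '[[[0,0,0],[0,0,0],255]]'
python3 go.py .502 -.284 .0165 -6.6
```

```text
clock: 14.4
tool_pos: [0.4889, -0.2731, 0.025]
tool_rot: [0.998, -0.057, -0.001, -0.001]
wrist_force: [0.9, -0.5, -0.4]
width: 0.021
grip_force: 108.7
clock: 14.5
tool_pos: [0.4905, -0.2741, 0.0274]
tool_rot: [0.998, -0.057, 0.001, 0.001]
wrist_force: [0.7, 0.3, -0.1]
width: 0.021
grip_force: 108.7
14.5 pos [ 0.4905 -0.2741  0.0274] F [ 0.7  0.3 -0.1] w 0.02099597350252472
shift cm [1.26 0.85 1.09] turn [ 0.001 -0.002  0.   ]
```

Fine spot; lower the last centimetre.

```bash
python3 -m creep '[[[0,0,0.5],[0,0,0],255],[[0,0,0.9],[0,0,0],255],[[0,0,0.9],[0,0,0],255]]'
python3 go.py .4905 -.2741 .0165 -6.6
```

```text
clock: 14.8
tool_pos: [0.4892, -0.2735, 0.0179]
tool_rot: [0.998, -0.058, 0.0, 0.0]
wrist_force: [-0.7, -0.1, -1.9]
width: 0.0208
grip_force: 108.7
14.8 pos [ 0.4892 -0.2735  0.0179] F [-0.7 -0.1 -1.9] w 0.02075553664112113
shift cm [0.13 0.05 0.14] turn [ 0.    -0.001  0.   ]
```

```bash
python3 -m creep '[[[0,0,0.15],[0,0,0],255],[[0,0,0.15],[0,0,0],255],[[0,0,0.15],[0,0,0],150],[[0,0,0.15],[0,0,0],110],[[0,0,0.15],[0,0,0],110]]'
python3 -m creep '[[[0,0,-4],[0,0,0],110],[[0,0,-9],[0,0,0],110],[[0,0,-14],[0,0,0],110],[[0,0,-14],[0,0,0],110],[[0,0,-14],[0,0,0],110]]'
python3 - <<'E'
from h import *
s=snapshot("side"); P=cloud(s); i=s["img"][90:240,180:330,::-1]; cv2.imwrite("pics/c8.png",cv2.resize(i,None,fx=4.5,fy=4,interpolation=cv2.INTER_CUBIC))
Q=P.reshape(-1,3); H=Q[(Q[:,2]>.08)&(Q[:,2]<.112)&(Q[:,0]<.64)&(Q[:,0]>.57)&(Q[:,1]>.03)&(Q[:,1]<.06)]; print("lock",len(H),H.mean(0))
for q in(Q,cloud(snapshot("top")).reshape(-1,3)):
  m=(q[:,1]>-.11)&(q[:,1]<0.01)&(q[:,0]>.59)&(q[:,0]<.68)&(q[:,2]>.07)&(q[:,2]<.2); z=q[m]
  print(m.sum(),"ang",np.arctan(-np.polyfit(z[:,0],z[:,2],1)[0]))
m=(Q[:,1]>-.32)&(Q[:,1]<-.25)&(Q[:,0]>.4)&(Q[:,0]<.63)&(Q[:,2]>.006)&(Q[:,2]<.06); print("opener z",Q[m][:,2].max(),m.sum(),Q[m].min(0),Q[m].max(0))
E
```

```text
clock: 15.3
tool_pos: [0.4893, -0.2736, 0.0161]
tool_rot: [0.998, -0.058, 0.0, 0.0]
wrist_force: [0.3, -0.2, -0.4]
width: 0.0485
grip_force: 0.0
clock: 15.8
tool_pos: [0.49, -0.274, 0.1577]
tool_rot: [0.998, -0.058, 0.002, 0.001]
wrist_force: [-0.3, -0.6, -0.7]
width: 0.0483
grip_force: 0.0
lock 124 [0.60739789 0.05012036 0.09738244]
222 ang 0.7411199370327364
567 ang 0.7385581583817222
opener z 0.018015096597214453 201 [ 0.41631242 -0.3015629   0.00636636] [ 0.60354696 -0.25295593  0.0180151 ]
```

View pics/c8.png

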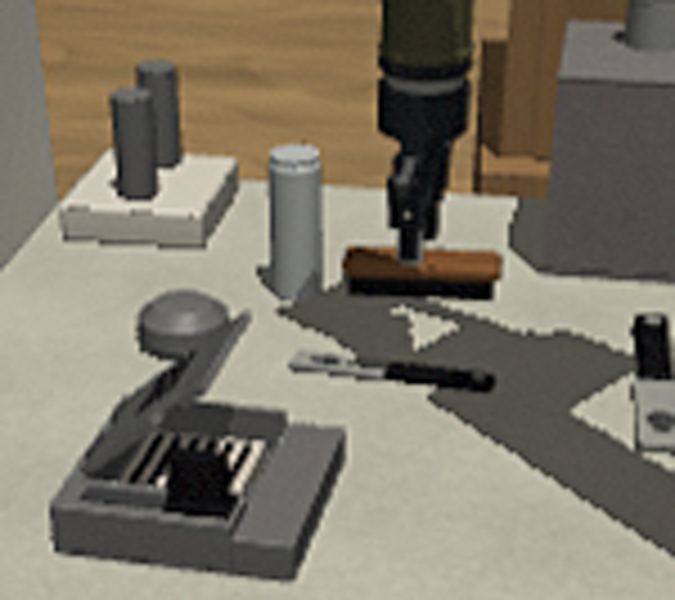

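The picture shows the cover open (lip at about (245,315)), the lock at its stop (200,480) and the opener flat on the bench (390,370). The gripper is clear of everything.

```bash
python3 -c "
from cell import sign_off; print(sign_off())"
```

```text
the job is handed in; nothing more can be done
None
```

The job is handed in at about 16 s of the 59 s: the lock is at its end stop, the blade levered the cover open to about 0.74 rad (42°), and the opener lies flat on the bench; hand-in returned no verdict.

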